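# Brush out the feeder hopper and load the next batch

### The arm

A 6-joint arm with a two-finger parallel gripper is mounted at the origin on the work surface. World frame = base frame: x ahead of the robot, y to its left, z up, the work surface at z = 0. Lengths are in m, angles in degrees, forces in N, time in s.
With the tool pointing down it reaches from about 0.25 to 0.725 m from the base axis. Payload 9.7 kg.
Tool frame: the origin (TCP) lies between the finger pads; the fingertips stand bot.tcp_to_tips ahead of it and the grasp point (between the pads) lies 2 mm behind it (bot.tcp_to_tips is the distance from the TCP to the fingertips, in m); z points along the fingers, y is the line along which they close (so a half turn about z gives the same grasp; the last joint's range is limited). The gripper opens to 85 mm and grips with 20 to 120 N. Pads are 22 mm wide; open, the fingers measure 114 mm over their backs; the gripper's body (76 mm by 85 mm) begins 54 mm behind the grasp point. The pads swing forward as they close: fully open they stand 13 mm farther back than shut.
Start: joints at [-70.875, 4.979, 10.078, 95.1, 0, 90], TCP at [0.18, -0.52, 0.248] pointing down, gripper open.
Joint ranges: [-179.16, 179.16], [-48.56, 103.87], [-65.8, 70.77], [-126.05, 130.52], [-82.76, 87.17], [-180, 180]. Speed limits (degrees/s): [127.2, 127.2, 147.25, 180, 180, 180].

### API

Orientations are given as [roll, pitch, yaw] about the fixed x, y, z axes, in that order (R = Rz(yaw) Ry(pitch) Rx(roll)).
In Python, from workcell import sensors, camera, camera_params, bot gives the robot as it stands.
- The arm moves only by the tool apply_moves, never from a script. Its argument "motion" is a list of rows, each an object with "jaw": the opening, from -1 (shut) to 1 (fully open); "xyz": the shift along the tool's x, y, z in mm, a list of three; "twist": the turn about the tool's z in rad. A call has 1 to 5 rows; each row is the pose to reach, as a shift and turn from the pose commanded when the call began, along the tool's axes at that moment; what a row does not reach only later rows make up. A row lasts 1/8 s, in which the tool goes at most 62.5 mm and 10.7 degrees, less where a joint would pass 70% of its speed; a pose out of reach is approached as far as the arm can. A call with a gripper value outside its range is refused whole. The fingers move at their own pace and stop on an object; "grip_force" is the grip in N (left out, the last holds). Time passes only in rows, so rows that repeat a pose let the fingers close. It gives the time, the measured TCP pose, the force, the opening and the grip force at its end, in the units of the state.
- sensors.get_obs(): the state, without advancing time (a new reading comes with each control period).
- camera(name): name is "side" or "top"; returns (picture, depth): 420x560x3 uint8, red, green, blue; 420x560 float32, m along the optical axis (not along the pixel's ray), 0 where there is no reading.
- camera_params(name): a dict with "mtx" (3x3 intrinsics, pixels), "rvec" (rotation vector, rad) and "tvec" (3), from world to camera coordinates, as OpenCV has them. Camera axes: x right, y down, z forward; pixel columns grow to the right and rows downward; lengths in m; the calibration is good to about 2 mm. A picture is of the moment at which its call begins. camera_params takes no time and is no camera call.
- bot.job_done(): hands the job in; it is judged then, once.
The state is a dict: "time": time; "q": joint angles; "qd": joint speeds; "joint_efforts": joint torques, N m; "ee_pos": TCP position; "tcp_rot": TCP orientation; "wrist_force": force on the tool from outside, world axes, zero at the start; "torque": the same for the moment, N m; "opening": finger opening in m; "grasp_force": force on a finger pad.
Only numpy, scipy, OpenCV 4.12 (cv2) and the standard library are available. Lean on these libraries where they do the work, as an engineer would, in place of code of your own. Each camera call takes 0.05 s, during which the arm holds its last target. There are 200 camera calls.

### The job

Clean the feeder's hopper before its next batch: take the long brush from its holder and work it up and down inside the hopper's round well three times, right down to the floor and then up to the mouth each time, then stand it back in its holder. After that lift the loading tray by its handle so that all five steel shells slide into the hopper, and let the empty tray down level again. Leave the other things on the bench where they are.

Things in the scene. Friction and masses are not known exactly. Their poses are not given: they have to be found in the camera images.
- feeder: parts feeder, fixed: dark base plate 150 (its x) x 255 (its y) x 20 mm carrying a round steel hopper and, beside it towards +y, a blue box under an aluminium loading tray (side walls up to 164 mm above the table, from 40 to 165 mm from the hopper axis). Origin on the table, on the hopper axis; z up, +y from hopper to tray handle
- hopper_floor (a point): centre of the flat floor inside the hopper, 25 mm above the table; axes as the feeder. The hopper is a round upright well, inner diameter 72 mm, straight up to about 63 mm above this floor, then flaring to a mouth of inner diameter 120 mm, rim 105 mm above this floor; walls 4 mm
- tray (a joint): hinge of the loading tray, rad: 0 = level at rest on its stop, grows as the handle end is lifted, stop at 1.35. Tray 62 mm wide, 125 mm long, walls 30 mm, open end over the hopper; about 0.25 kg; falls back to 0 when let go. The shells slide off into the hopper by about 1.2
- tray_hinge (a point): middle of the hinge line, at the open end of the tray, 45 mm from the hopper axis and 136 mm above the table; the line runs along the feeder's x. Axes turn with the tray
- tray_handle (a point): middle of the tray's handle, a round bar 10 mm thick, 80 mm long along the feeder's x, free 31 mm gap to the tray's end wall, 60 mm between its two arms; 156 mm from the hinge line, 150 mm above the table at rest. Axes turn with the tray
- brush: long round brush standing upright by itself, head down, in the holder: bristle head (rigid) 45 mm across, 50 mm long, thin steel stem, wooden handle 18 mm thick from 120 to 210 mm above the tip; about 70 g. Origin in the centre of the flat end of the bristles (the tip), z along the brush to its handle
- brush_grip (a point): point on the brush axis in the handle, 185 mm above the tip and 25 mm below the top end
- holder: brush holder, fixed: round grey plastic cup on a dark square 90 mm plate; cup inner diameter 66 mm, rim 61 mm above the table, inner floor 10 mm above the table. Origin on the table under its centre
- holder_floor (a point): centre of the inner floor of the holder cup, 10 mm above the table
- shell0: steel connector shell, a chunky block 20 x 12 x 10 mm, 12 g, one of five lying on the loading tray; origin in the centre of its underside
- shell1: steel connector shell, a chunky block 20 x 12 x 10 mm, 12 g, one of five lying on the loading tray; origin in the centre of its underside
- shell2: steel connector shell, a chunky block 20 x 12 x 10 mm, 12 g, one of five lying on the loading tray; origin in the centre of its underside
- shell3: steel connector shell, a chunky block 20 x 12 x 10 mm, 12 g, one of five lying on the loading tray; origin in the centre of its underside
- shell4: steel connector shell, a chunky block 20 x 12 x 10 mm, 12 g, one of five lying on the loading tray; origin in the centre of its underside
- pen_cup: grey plastic pen cup, 72 mm wide, 90 mm tall with pens to 140 mm; origin under its centre. A bystander
- parts_tub: clear open plastic tub, 130 x 90 x 45 mm, with steel parts; origin under its centre. A bystander
- dish: shallow round steel dish, 104 mm wide, 22 mm tall, with a few dark parts; origin under its centre. A bystander
- tape_roll: roll of brown tape lying flat, 90 mm wide, 24 mm tall; origin under its centre. A bystander
Things that resemble listed ones, but are neither listed nor needed, are in the scene too. Leave any red look-alike of the holder alone. There is more than one size of the brush; the job needs the middle-sized.

How it is judged (in metres and radians):
On the way, in this order (a step that is already met when the one before it is completed fails the run):
1. first downstroke: the held brush is upright in the hopper well, its tip within 15 mm of the floor (horizontal distance between brush and hopper_floor below 0.03 m and z of brush in the frame of hopper_floor between -0.01 and 0.015 m and angle between brush's own z axis and vertical below 0.35 rad and contact force between the fingers and brush above 0.3 N), for 0.05 s.
2. the brush is drawn up (tip 40 mm or more above the well floor) after the first downstroke (z of brush in the frame of hopper_floor above 0.04 m and contact force between the fingers and brush above 0.3 N), for 0.05 s.
3. second downstroke: the held brush is upright in the hopper well, its tip within 15 mm of the floor (all of step 1), for 0.05 s.
4. the brush is drawn up (tip 40 mm or more above the well floor) after the second downstroke (all of step 2), for 0.05 s.
5. third downstroke: the held brush is upright in the hopper well, its tip within 15 mm of the floor (all of step 3), for 0.05 s.
6. the brush stands in its holder again, let go (horizontal distance between brush and holder_floor below 0.02 m and z of brush in the frame of holder_floor below 0.015 m and angle between brush's own z axis and vertical below 0.35 rad and contact force between the fingers and brush below 0.1 N), for 0.2 s.
7. all five shells are in the hopper well (horizontal distance between each of shell0, shell1, shell2, shell3, shell4 and hopper_floor below 0.045 m and z of shell0 in the frame of hopper_floor between -0.01 and 0.06 m and z of shell1 in the frame of hopper_floor between -0.01 and 0.06 m and z of shell2 in the frame of hopper_floor between -0.01 and 0.06 m and z of shell3 in the frame of hopper_floor between -0.01 and 0.06 m and z of shell4 in the frame of hopper_floor between -0.01 and 0.06 m), for 0.2 s.
At the end, for the whole second after the job is handed in: Brush let go at rest in its holder: tip within 20 mm of the cup floor's centre, at most 15 mm above it, leaning under 0.35 rad. All five shells in the hopper well: within 45 mm of its axis, under 60 mm above its floor. Tray down again, below 0.06 rad (all of step 6 and all of step 7 and value of joint tray below 0.06 rad and linear speed of brush below 0.03 m/s); the robot touches nothing.
It fails at once if the pen cup is moved by more than 30 mm (distance of pen_cup from where it was at the start of the episode above 0.03 m).
It fails at once if the parts tub is moved by more than 30 mm (distance of parts_tub from where it was at the start of the episode above 0.03 m).
It fails at once if the dish is moved by more than 30 mm (distance of dish from where it was at the start of the episode above 0.03 m).
It fails at once if the tape roll is moved by more than 30 mm (distance of tape_roll from where it was at the start of the episode above 0.03 m).
It also fails if it takes over 72 s, if anything falls off the work surface, if the arm or the gripper's body presses on something with over 40 N, if the wrist force passes 120 N, or if a joint passes its speed limit or range.

## Working session

There is one attempt and no reset: what is moved stays moved. The work goes in short steps, Python scripts to look and compute and a tool call to move; the robot and the scene stay as the last step left them, time stands still between calls to the robot, and variables do not carry over. Pictures are saved under pics/ and viewed, at most 10 in all, crops included, and the job is handed in when it is done.

Besides the shell and the picture viewer there is one more tool, called after "Call:" in YAML: its name, and indented under it one key for each argument. apply_moves: Moves the arm, as the interface text tells. Its arguments: {"type":"object","properties":{"motion":{"type":"array","items":{"type":"object","properties":{"jaw":{"type":"number"},"xyz":{"type":"array","items":{"type":"number"}},"twist":{"type":"number"}}}},"grip_force":{"type":"number"}},"required":["motion"]}

```bash
mkdir -p pics; cat > h.py <<'E'
import numpy as np, cv2
from workcell import sensors, camera, camera_params, bot
def snap(n):
    im,d=camera(n); np.savez('%s.npz'%n,im=im,d=d); return im,d
def cloud(n):
    z=np.load('%s.npz'%n); d=z['d']; p=camera_params(n)
    R=cv2.Rodrigues(np.array(p['rvec'],float))[0]; t=np.array(p['tvec'],float).ravel(); K=np.array(p['mtx'])
    v,u=np.mgrid[:d.shape[0],:d.shape[1]]
    P=np.stack([(u-K[0,2])/K[0,0]*d,(v-K[1,2])/K[1,1]*d,d],-1)
    W=(P-t)@R; W[d==0]=np.nan
    return z['im'],W
E
python3 - <<'E'
from h import *
for n in('top','side'):
    im,d=snap(n); cv2.imwrite(f'pics/{n}0.png',im[...,::-1]); p=camera_params(n)
    print(n,-cv2.Rodrigues(np.array(p['rvec'],float))[0].T@np.array(p['tvec'],float).ravel())
o=sensors.get_obs(); print({k:np.round(v,3) for k,v in o.items()},bot.tcp_to_tips)
E
```

```text
top [0.44503174 0.08115562 1.13594797]
side [0.40336182 0.66249337 0.70427865]
{'time': np.float64(0.1), 'q': array([-7.0875e+01,  5.0070e+00,  1.0038e+01,  9.5100e+01, -1.0000e-03,
        8.9999e+01]), 'qd': array([ 0.017, -0.077,  0.109, -0.024,  0.081,  0.046]), 'joint_efforts': array([ 0.0000e+00, -5.2156e+01,  4.6565e+01,  1.6000e-02,  0.0000e+00,
        0.0000e+00]), 'ee_pos': array([ 0.18 , -0.519,  0.248]), 'tcp_rot': array([-1.79931e+02,  1.00000e-03,  1.91260e+01]), 'wrist_force': array([ 0.53 ,  0.145, -0.379]), 'torque': array([-0.018,  0.031,  0.005]), 'grasp_force': np.float64(0.0), 'opening': np.float64(0.086)} 0.017
```

View pics/top0.png

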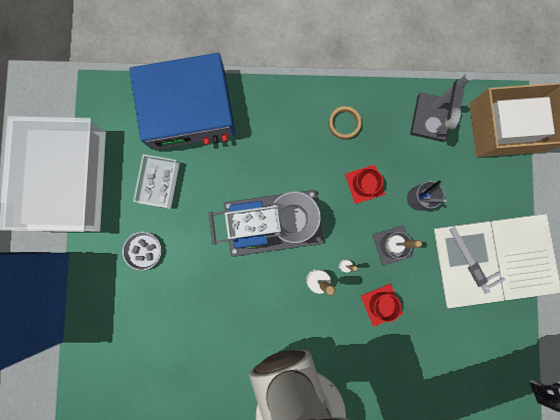

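View pics/side0.png

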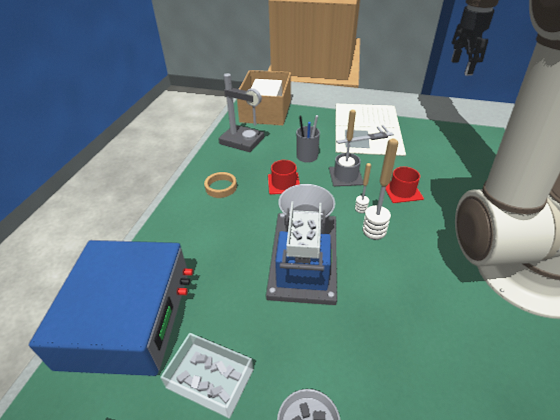

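Top view: a brush stands in the grey cup (397,245), with larger (320,280) and smaller (346,266) free-standing brushes and red cups at (369,183) and (385,305). The hopper is at (297,216) and the tray handle at (213,227). The grey-cup brush fits because it is middle-sized and in the non-red holder. I'll check it in a crop and measure.

```bash
python3 - <<'E'
from h import *
im,W=cloud('top'); s,S=cloud('side')
a=cv2.resize(im[190:310,290:450],None,fx=2.5,fy=2.5); b=cv2.resize(s[95:215,290:450],None,fx=2.5,fy=2.5)
c=cv2.resize(im[165:285,190:350],None,fx=2.5,fy=2.5)
cv2.imwrite('pics/crop1.png',np.hstack([a,b])[...,::-1]); 
z=W[...,2]
def clus(P,name):
    print(name,len(P),np.round(np.nanmedian(P,0),4),np.round(np.nanmin(P,0),3),np.round(np.nanmax(P,0),3))
A=np.concatenate([W.reshape(-1,3),S.reshape(-1,3)])
for nm,Q in(('top',W.reshape(-1,3)),('side',S.reshape(-1,3))):
    m=(Q[:,0]>.2)&(Q[:,0]<.6)&(Q[:,1]>-.35)&(Q[:,1]<.4)
    Q=Q[m]
    for lo,hi in((.13,.145),(.145,.155),(.155,.17),(.17,.19),(.19,.235),(.235,.4),(.055,.065)):
        q=Q[(Q[:,2]>lo)&(Q[:,2]<hi)]
        if len(q)==0: continue
        # grid clustering
        g=np.zeros((200,400),np.uint8); ix=((q[:,0]-.2)/.005).astype(int); iy=((q[:,1]+.35)/.005).astype(int); g[ix,iy]=1
        g=cv2.dilate(g,np.ones((3,3),np.uint8)); n,l=cv2.connectedComponents(g)
        for k in range(1,n):
            qq=q[l[ix,iy]==k]
            if len(qq)>6: clus(qq,f'{nm} {lo}-{hi}')
E
```

```text
top 0.13-0.145 1109 [0.5038 0.1148 0.1382] [ 0.456 -0.033  0.13 ] [0.58  0.193 0.145]
top 0.13-0.145 14 [ 0.5672 -0.3387  0.1373] [ 0.562 -0.345  0.131] [ 0.571 -0.336  0.142]
top 0.13-0.145 11 [ 0.5795 -0.2981  0.1375] [ 0.577 -0.301  0.132] [ 0.584 -0.295  0.142]
top 0.145-0.155 10 [0.2007 0.0165 0.1495] [ 0.2   -0.006  0.145] [0.202 0.041 0.154]
top 0.145-0.155 23 [ 0.3971 -0.1155  0.1509] [ 0.392 -0.121  0.146] [ 0.402 -0.11   0.155]
top 0.145-0.155 11 [ 0.4569 -0.2365  0.1507] [ 0.45  -0.245  0.146] [ 0.467 -0.235  0.154]
top 0.145-0.155 387 [0.4953 0.1699 0.1498] [0.448 0.063 0.145] [0.55  0.238 0.155]
top 0.155-0.17 31 [0.2016 0.0232 0.1635] [ 0.2   -0.009  0.155] [0.204 0.042 0.17 ]
top 0.155-0.17 15 [ 0.4568 -0.2375  0.163 ] [ 0.45  -0.243  0.156] [ 0.466 -0.236  0.169]
top 0.155-0.17 276 [0.4942 0.1772 0.1634] [0.448 0.066 0.155] [0.541 0.237 0.169]
top 0.17-0.19 41 [0.2009 0.026  0.1783] [ 0.2   -0.008  0.17 ] [0.202 0.042 0.188]
top 0.17-0.19 13 [ 0.363  -0.0307  0.1803] [ 0.35  -0.043  0.17 ] [ 0.368 -0.028  0.187]
top 0.17-0.19 24 [ 0.459  -0.2375  0.18  ] [ 0.45  -0.24
[... 2997 characters left out ...]
-0.0304  0.2582] [ 0.346 -0.046  0.235] [ 0.369 -0.026  0.274]
side 0.055-0.065 150 [ 0.2942 -0.2162  0.0596] [ 0.258 -0.255  0.055] [ 0.329 -0.181  0.064]
side 0.055-0.065 180 [ 0.3609 -0.0285  0.064 ] [ 0.329 -0.07   0.055] [ 0.386 -0.008  0.065]
side 0.055-0.065 8 [ 0.3989 -0.1137  0.059 ] [ 0.396 -0.115  0.056] [ 0.401 -0.111  0.064]
side 0.055-0.065 240 [ 0.4571 -0.2386  0.0597] [ 0.421 -0.285  0.055] [ 0.492 -0.211  0.064]
side 0.055-0.065 161 [0.495  0.1877 0.0599] [0.441 0.166 0.055] [0.549 0.197 0.065]
side 0.055-0.065 50 [ 0.5733 -0.294   0.0604] [ 0.554 -0.321  0.055] [ 0.597 -0.285  0.065]
side 0.055-0.065 26 [ 0.5944 -0.1639  0.0598] [ 0.59  -0.194  0.055] [ 0.6   -0.148  0.064]
```

View pics/crop1.png

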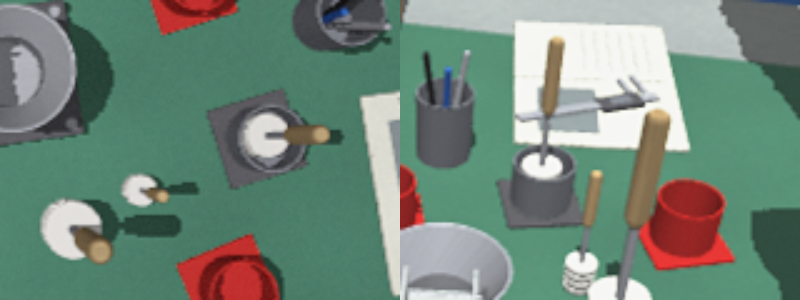

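The crop confirms it: a middle-sized brush in the grey cup at crop (265,135), with a larger and a smaller one outside. Next come precise fits of the hopper rim, holder, brush axis and handle bar.

```bash
python3 - <<'E'
from h import *
from scipy.optimize import least_squares
def fit(P,r=None,c0=None):
    if r: f=lambda p:np.hypot(P[:,0]-p[0],P[:,1]-p[1])-r
    else: f=lambda p:np.hypot(P[:,0]-p[0],P[:,1]-p[1])-p[2]
    s=least_squares(f,list(c0)+([] if r else [.03]),loss='soft_l1',f_scale=.001); return np.round(s.x,4),len(P)
B=[]
for n in('top','side'):
    im,W=cloud(n); Q=W.reshape(-1,3); C=im.reshape(-1,3).astype(int)
    def sel(c,rad,lo,hi): return Q[(np.hypot(Q[:,0]-c[0],Q[:,1]-c[1])<rad)&(Q[:,2]>lo)&(Q[:,2]<hi)]
    h=sel((.51,.03),.09,.124,.134); h=h[(h[:,1]<.055)]
    print(n,'hopper rim',fit(h,None,(.515,.03)),h[:,1].min(),h[:,0].min(),h[:,0].max())
    c=sel((.4571,-.243),.055,.057,.064); d=np.hypot(c[:,0]-.457,c[:,1]+.243)
    print('holder rim',fit(c[d>.026],None,(.457,-.243)))
    for lo,hi in((.13,.16),(.16,.19),(.19,.214),(.217,.226)):
        p=sel((.457,-.242),.02,lo,hi); print('brush',lo,fit(p,.009,(.457,-.243)) if hi<.22 else (p.mean(0),p.max(0),p.min(0)))
    # plate of holder & base
    p=sel((.457,-.243),.08,.003,.014); p=p[:,:2].astype(np.float32); print('plate',cv2.minAreaRect(p))
    t=sel((.5,.1),.16,.150,.170); 
    print('wall top', cv2.minAreaRect(t[(t[:,1]<.2)&(t[:,2]>.159)][:,:2].astype(np.float32)))
    t=sel((.49,.235),.07,.142,.160); t=t[t[:,1]>.222]
    print('bar',t.mean(0),np.polyfit(t[:,0],t[:,1],1),t.min(0),t.max(0),np.percentile(t[:,2],[5,50,95]))
    b=sel((.5,.08),.2,.012,.024)[:,:2].astype(np.float32); print('base',cv2.minAreaRect(b))
    s=sel((.5,.1),.16,.138,.152); 
E
```

```text
top hopper rim (array([0.5183, 0.0297, 0.0597]), 277) -0.033170909000426324 0.45630404566871235 0.580504904002748
holder rim (array([ 0.4549, -0.2493,  0.0343]), 92)
brush 0.13 (array([ 0.4579, -0.245 ]), 18)
brush 0.16 (array([ 0.4579, -0.2451]), 36)
brush 0.19 (array([ 0.4581, -0.2455]), 26)
brush 0.217 (array([ 0.45796733, -0.24374862,  0.21979226]), array([ 0.46568538, -0.2355006 ,  0.22347799]), array([ 0.4499374 , -0.25061662,  0.21700261]))
plate ((0.45658379793167114, -0.24155619740486145), (0.1522902250289917, 0.15672644972801208), 54.6898078918457)
wall top ((0.5001475214958191, 0.13534793257713318), (0.06414642930030823, 0.13388477265834808), 9.359382629394531)
bar [0.49138291 0.22859652 0.15422245] [0.10265217 0.178155  ] [0.44757171 0.22234892 0.14764145] [0.52462556 0.23760264 0.15848944] [0.15072936 0.15430444 0.1573165 ]
base ((0.4604671001434326, 0.07357752323150635), (0.2497103065252304, 0.2553870379924774), 9.098031997680664)
side hopper rim (array([0.5197, 0.0315, 0.0601]), 290) -0.03212698316549863 0.45707523997229166 0.583133725978301
holder rim (array([ 0.4564, -0.2481,  0.0344]), 92)
brush 0.13 (array([ 0.459 , -0.2448]), 57)
brush 0.16 (array([ 0.4592, -0.2442]), 67)
brush 0.19 (array([ 0.4592, -0.2443]), 59)
brush 0.217 (array([ 0.45876521, -0.24093558,  0.21958514]), array([ 0.46417115, -0.23432677,  0.22165611]), array([ 0.45268764, -0.24782642,  0.21707542]))
plate ((0.4645325839519501, -0.24255520105361938), (0.1412382423877716, 0.1480734646320343), 37.209171295166016)
wall top ((0.5035628080368042, 0.13208183646202087), (0.062015630304813385, 0.12690867483615875), 9.151525497436523)
bar [0.48945307 0.23114894 0.15314641] [0.1247742  0.17007782] [0.44787955 0.22221597 0.14723609] [0.52717082 0.240235   0.1571076 ] [0.14905428 0.15365225 0.15592949]
base ((0.452816367149353, 0.07549823820590973), (0.26957181096076965, 0.2540326416492462), 8.970849990844727)
```

Call:
apply_moves:
  motion:
    - {"jaw":1,"xyz":[30,-15,-30],"twist":0.05}
    - {"jaw":1,"xyz":[75,-36,-45],"twist":0.1}
    - {"jaw":1,"xyz":[120,-58,-45],"twist":0.15}
    - {"jaw":1,"xyz":[165,-80,-45],"twist":0.173}
    - {"jaw":1,"xyz":[210,-100,-45],"twist":0.173}
  grip_force: 40

```text
time: 0.72
ee_pos: [0.3467, -0.3551, 0.2931]
tcp_rot: [-180.0, 0.0, 9.2]
wrist_force: [0.5, -0.2, 1.1]
opening: 0.0854
grasp_force: 0.0
```

```bash
cat >> h.py <<'E'
def go(x,y,z,o=None):
    o=o or sensors.get_obs(); p=np.array(o['ee_pos']); a=np.radians(o['tcp_rot'][2])
    d=np.array([x,y,z])-p
    print('t %.2f'%o['time'],'pos',np.round(p,4),'rot',np.round(o['tcp_rot'],2),'shift',np.round([d[0]*np.cos(a)+d[1]*np.sin(a),d[0]*np.sin(a)-d[1]*np.cos(a),-d[2]],4)*1000)
E
python3 -c "
from h import *
go(.4587,-.2448,.29)"
```

```text
t 0.72 pos [ 0.3467 -0.3551  0.2931] rot [-1.7999e+02  1.0000e-02  9.1800e+00] shift [128.2 -91.    3.1]
```

Call:
apply_moves:
  motion:
    - {"jaw":1,"xyz":[40,-28,0],"twist":0}
    - {"jaw":1,"xyz":[80,-57,0],"twist":0}
    - {"jaw":1,"xyz":[115,-82,1],"twist":0}
    - {"jaw":1,"xyz":[129,-92,3],"twist":0}
    - {"jaw":1,"xyz":[129,-92,3],"twist":0}

```text
time: 1.35
ee_pos: [0.4587, -0.2445, 0.2897]
tcp_rot: [-180.0, 0.1, 9.3]
wrist_force: [-0.5, -0.3, 0.4]
opening: 0.0853
grasp_force: 0.0
```

```bash
python3 -c "
from h import *
go(.4587,-.2448,.193)"
```

```text
t 1.35 pos [ 0.4587 -0.2445  0.2897] rot [-1.7997e+02  6.0000e-02  9.3100e+00] shift [-0.   0.3 96.7]
```

Call:
apply_moves:
  motion:
    - {"jaw":1,"xyz":[0,0,35],"twist":0}
    - {"jaw":1,"xyz":[0,0,70],"twist":0}
    - {"jaw":1,"xyz":[0,0,97],"twist":0}
    - {"jaw":-1,"xyz":[0,0,97],"twist":0}
    - {"jaw":-1,"xyz":[0,0,97],"twist":0}

```text
time: 1.98
ee_pos: [0.4582, -0.2457, 0.1946]
tcp_rot: [180.0, -0.1, 9.2]
wrist_force: [0.9, 0.1, 0.3]
opening: 0.0516
grasp_force: 0.0
```

Call:
apply_moves:
  motion:
    - {"jaw":-1,"xyz":[0,0,0],"twist":0}
    - {"jaw":-1,"xyz":[0,0,0],"twist":0}
    - {"jaw":-1,"xyz":[0,0,0],"twist":0}
    - {"jaw":-1,"xyz":[0,0,0],"twist":0}
    - {"jaw":-1,"xyz":[0,0,0],"twist":0}

```text
time: 2.6
ee_pos: [0.4588, -0.2448, 0.1944]
tcp_rot: [180.0, -0.1, 9.2]
wrist_force: [-0.7, 1.0, 6.8]
opening: 0.0175
grasp_force: 39.1
```

Call:
apply_moves:
  motion:
    - {"jaw":-1,"xyz":[0,0,-20],"twist":0}
    - {"jaw":-1,"xyz":[0,0,-55],"twist":0}
    - {"jaw":-1,"xyz":[0,0,-90],"twist":0}
    - {"jaw":-1,"xyz":[0,0,-125],"twist":0}
    - {"jaw":-1,"xyz":[0,0,-150],"twist":0}

```text
time: 3.22
ee_pos: [0.4585, -0.2449, 0.345]
tcp_rot: [179.9, -0.1, 9.2]
wrist_force: [1.0, 0.7, -0.8]
opening: 0.017
grasp_force: 39.2
```

```bash
python3 -c "
from h import *
go(.519,.0305,.345)
im,d=snap('side'); cv2.imwrite('pics/s1.png',im[...,::-1])
im,S=cloud('side');Q=S.reshape(-1,3)
for lo,hi in((.165,.21),(.22,.27),(.29,.32)):
    m=(np.hypot(Q[:,0]-.459,Q[:,1]+.245)<.04)&(Q[:,2]>lo)&(Q[:,2]<hi);q=Q[m];print(lo,len(q),q.mean(0) if len(q) else '',(q[:,0].min()+q[:,0].max())/2 if len(q) else '')
q=Q[(np.hypot(Q[:,0]-.459,Q[:,1]+.245)<.03)&(Q[:,2]>.1)];print(q[:,2].min())
"
```

```text
t 3.23 pos [ 0.4585 -0.2449  0.345 ] rot [ 1.7995e+02 -6.0000e-02  9.2300e+00] shift [ 103.9 -262.1    0. ]
0.165 278 [ 0.45806952 -0.22989382  0.18986681] 0.4590087897315406
0.22 60 [ 0.45871922 -0.24178347  0.24535493] 0.45882340549286094
0.29 89 [ 0.45856729 -0.23822851  0.30513228] 0.4589501898916909
0.15830008314984242
```

View pics/s1.png

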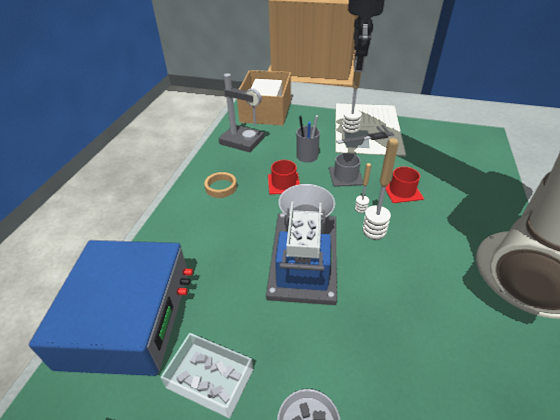

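The brush is held upright with its head at (352,122), and the grey cup at (347,165) is empty. Next I carry it over to the hopper.

Call:
apply_moves:
  motion:
    - {"jaw":-1,"xyz":[10,-26,-5],"twist":0}
    - {"jaw":-1,"xyz":[26,-65,-10],"twist":0}
    - {"jaw":-1,"xyz":[42,-105,-10],"twist":0}
    - {"jaw":-1,"xyz":[58,-145,-10],"twist":0}
    - {"jaw":-1,"xyz":[74,-185,-10],"twist":0}

```text
time: 3.9
ee_pos: [0.5021, -0.049, 0.3528]
tcp_rot: [180.0, 0.0, 9.2]
wrist_force: [-0.4, -1.0, -1.0]
opening: 0.017
grasp_force: 39.2
```

Call:
apply_moves:
  motion:
    - {"jaw":-1,"xyz":[15,-38,0],"twist":0}
    - {"jaw":-1,"xyz":[25,-64,0],"twist":0}
    - {"jaw":-1,"xyz":[30,-77,0],"twist":0}
    - {"jaw":-1,"xyz":[30,-77,0],"twist":0}
    - {"jaw":-1,"xyz":[30,-77,0],"twist":0}

```text
time: 4.53
ee_pos: [0.5191, 0.0296, 0.3533]
tcp_rot: [180.0, 0.0, 9.2]
wrist_force: [-0.7, 0.3, 0.1]
opening: 0.017
grasp_force: 39.2
```

```bash
python3 -c "
from h import *
from scipy.optimize import least_squares
go(.519,.0305,.212)
im,S=cloud('side');Q=S.reshape(-1,3)
c=Q[(np.hypot(Q[:,0]-.457,Q[:,1]+.245)<.05)&(Q[:,2]>.057)&(Q[:,2]<.065)]
print(len(c),least_squares(lambda p:np.hypot(c[:,0]-p[0],c[:,1]-p[1])-p[2],[.457,-.245,.035],loss='soft_l1',f_scale=.001).x)
im,d=snap('top'); im,T=cloud('top');Q=T.reshape(-1,3)
c=Q[(np.hypot(Q[:,0]-.457,Q[:,1]+.245)<.05)&(Q[:,2]>.057)&(Q[:,2]<.065)]
print(len(c),least_squares(lambda p:np.hypot(c[:,0]-p[0],c[:,1]-p[1])-p[2],[.457,-.245,.035],loss='soft_l1',f_scale=.001).x)
"
```

```text
t 4.53 pos [0.5191 0.0296 0.3533] rot [179.99   0.     9.18] shift [ 1.000e-01 -9.000e-01  1.413e+02]
96 [ 0.45640805 -0.24795242  0.03434085]
64 [ 0.45512394 -0.24912912  0.03429134]
```

Call:
apply_moves:
  motion:
    - {"jaw":-1,"xyz":[0,-1,35],"twist":0}
    - {"jaw":-1,"xyz":[0,-1,70],"twist":0}
    - {"jaw":-1,"xyz":[0,-1,105],"twist":0}
    - {"jaw":-1,"xyz":[0,-1,130],"twist":0}
    - {"jaw":-1,"xyz":[0,-1,130],"twist":0}

```text
time: 5.2
ee_pos: [0.5181, 0.0305, 0.2218]
tcp_rot: [-180.0, 0.2, 9.1]
wrist_force: [0.1, -0.0, 0.2]
opening: 0.0168
grasp_force: 39.2
```

Call:
apply_moves:
  motion:
    - {"jaw":-1,"xyz":[0,0,6],"twist":0}
    - {"jaw":-1,"xyz":[0,0,11],"twist":0}
    - {"jaw":-1,"xyz":[0,0,11],"twist":0}
    - {"jaw":-1,"xyz":[0,0,11],"twist":0}
    - {"jaw":-1,"xyz":[0,0,11],"twist":0}

```text
time: 5.82
ee_pos: [0.5191, 0.0314, 0.2126]
tcp_rot: [180.0, -0.0, 9.2]
wrist_force: [-1.1, -0.2, -1.5]
opening: 0.017
grasp_force: 39.2
```

Call:
apply_moves:
  motion:
    - {"jaw":-1,"xyz":[0,0,-35],"twist":0}
    - {"jaw":-1,"xyz":[0,0,-70],"twist":0}
    - {"jaw":-1,"xyz":[0,0,-98],"twist":0}
    - {"jaw":-1,"xyz":[0,0,-98],"twist":0}
    - {"jaw":-1,"xyz":[0,0,-98],"twist":0}

```text
time: 6.45
ee_pos: [0.519, 0.0314, 0.3095]
tcp_rot: [-180.0, 0.0, 9.2]
wrist_force: [0.2, 0.0, -1.9]
opening: 0.0171
grasp_force: 39.2
```

Call:
apply_moves:
  motion:
    - {"jaw":-1,"xyz":[0,0,35],"twist":0}
    - {"jaw":-1,"xyz":[0,0,70],"twist":0}
    - {"jaw":-1,"xyz":[0,0,98],"twist":0}
    - {"jaw":-1,"xyz":[0,0,98],"twist":0}
    - {"jaw":-1,"xyz":[0,0,98],"twist":0}

```text
time: 7.08
ee_pos: [0.5186, 0.0313, 0.2116]
tcp_rot: [-180.0, 0.1, 9.2]
wrist_force: [0.5, 1.1, -0.8]
opening: 0.0166
grasp_force: 39.2
```

Call:
apply_moves:
  motion:
    - {"jaw":-1,"xyz":[0,0,-35],"twist":0}
    - {"jaw":-1,"xyz":[0,0,-70],"twist":0}
    - {"jaw":-1,"xyz":[0,0,-98],"twist":0}
    - {"jaw":-1,"xyz":[0,0,-98],"twist":0}
    - {"jaw":-1,"xyz":[0,0,-98],"twist":0}

```text
time: 7.7
ee_pos: [0.519, 0.0314, 0.3094]
tcp_rot: [-180.0, 0.1, 9.2]
wrist_force: [0.3, -1.0, -1.4]
opening: 0.0175
grasp_force: 39.2
```

Call:
apply_moves:
  motion:
    - {"jaw":-1,"xyz":[0,0,35],"twist":0}
    - {"jaw":-1,"xyz":[0,0,70],"twist":0}
    - {"jaw":-1,"xyz":[0,0,98],"twist":0}
    - {"jaw":-1,"xyz":[0,0,98],"twist":0}
    - {"jaw":-1,"xyz":[0,0,98],"twist":0}

```text
time: 8.32
ee_pos: [0.5188, 0.0313, 0.2123]
tcp_rot: [-180.0, 0.0, 9.2]
wrist_force: [0.6, 0.1, -0.2]
opening: 0.0171
grasp_force: 39.2
```

Call:
apply_moves:
  motion:
    - {"jaw":-1,"xyz":[0,0,0],"twist":0}
    - {"jaw":-1,"xyz":[0,0,-35],"twist":0}
    - {"jaw":-1,"xyz":[0,0,-70],"twist":0}
    - {"jaw":-1,"xyz":[0,0,-105],"twist":0}
    - {"jaw":-1,"xyz":[0,0,-140],"twist":0}

```text
time: 8.95
ee_pos: [0.519, 0.0314, 0.354]
tcp_rot: [180.0, -0.1, 9.2]
wrist_force: [0.5, 0.2, -0.3]
opening: 0.0168
grasp_force: 39.2
```

```bash
python3 -c "
from h import *
go(.4572,-.2467,.3525)"
```

```text
t 8.95 pos [0.519  0.0314 0.354 ] rot [ 1.80e+02 -6.00e-02  9.21e+00] shift [-105.5  264.6    1.5]
```

Call:
apply_moves:
  motion:
    - {"jaw":-1,"xyz":[-10,26,0],"twist":0}
    - {"jaw":-1,"xyz":[-26,65,0],"twist":0}
    - {"jaw":-1,"xyz":[-42,105,0],"twist":0}
    - {"jaw":-1,"xyz":[-58,145,0],"twist":0}
    - {"jaw":-1,"xyz":[-74,185,0],"twist":0}

```text
time: 9.57
ee_pos: [0.4752, -0.1644, 0.3529]
tcp_rot: [180.0, -0.1, 9.2]
wrist_force: [-0.0, -0.0, -0.5]
opening: 0.0172
grasp_force: 39.2
```

Call:
apply_moves:
  motion:
    - {"jaw":-1,"xyz":[-15,38,0],"twist":0}
    - {"jaw":-1,"xyz":[-26,66,0],"twist":0}
    - {"jaw":-1,"xyz":[-32,80,0],"twist":0}
    - {"jaw":-1,"xyz":[-32,80,0],"twist":0}
    - {"jaw":-1,"xyz":[-32,80,0],"twist":0}

```text
time: 10.2
ee_pos: [0.4571, -0.2464, 0.3525]
tcp_rot: [-180.0, -0.0, 9.3]
wrist_force: [0.7, 0.5, -0.3]
opening: 0.017
grasp_force: 39.2
```

```bash
python3 -c "
from h import *
go(.4572,-.2467,.196)"
```

```text
t 10.20 pos [ 0.4571 -0.2464  0.3525] rot [-1.7999e+02 -2.0000e-02  9.2500e+00] shift [1.000e-01 3.000e-01 1.565e+02]
```

Call:
apply_moves:
  motion:
    - {"jaw":-1,"xyz":[0,0,35],"twist":0}
    - {"jaw":-1,"xyz":[0,0,70],"twist":0}
    - {"jaw":-1,"xyz":[0,0,105],"twist":0}
    - {"jaw":-1,"xyz":[0,0,135],"twist":0}
    - {"jaw":-1,"xyz":[0,0,145],"twist":0}

```text
time: 10.82
ee_pos: [0.4565, -0.2459, 0.2058]
tcp_rot: [-179.9, 0.1, 9.3]
wrist_force: [0.3, 0.3, -0.2]
opening: 0.0169
grasp_force: 39.2
```

Call:
apply_moves:
  motion:
    - {"jaw":-1,"xyz":[0,0,6],"twist":0}
    - {"jaw":-1,"xyz":[0,0,12],"twist":0}
    - {"jaw":-1,"xyz":[0,0,12],"twist":0}
    - {"jaw":-1,"xyz":[0,0,12],"twist":0}
    - {"jaw":-1,"xyz":[0,0,12],"twist":0}

```text
time: 11.45
ee_pos: [0.4569, -0.2473, 0.1957]
tcp_rot: [180.0, -0.0, 9.2]
wrist_force: [0.5, 0.9, -0.0]
opening: 0.017
grasp_force: 39.2
```

Now I open, holding position, and then rise.

Call:
apply_moves:
  motion:
    - {"jaw":-0.5,"xyz":[0,0,0],"twist":0}
    - {"jaw":-0.2,"xyz":[0,0,0],"twist":0}
    - {"jaw":0.2,"xyz":[0,0,0],"twist":0}
    - {"jaw":0.6,"xyz":[0,0,0],"twist":0}
    - {"jaw":1,"xyz":[0,0,0],"twist":0}

```text
time: 12.08
ee_pos: [0.4568, -0.2472, 0.1953]
tcp_rot: [-180.0, -0.0, 9.2]
wrist_force: [0.3, -0.1, -0.0]
opening: 0.0837
grasp_force: 0.0
```

Call:
apply_moves:
  motion:
    - {"jaw":1,"xyz":[0,0,0],"twist":0}
    - {"jaw":1,"xyz":[0,0,-25],"twist":0}
    - {"jaw":1,"xyz":[0,0,-60],"twist":0}
    - {"jaw":1,"xyz":[0,0,-95],"twist":0}
    - {"jaw":1,"xyz":[0,0,-125],"twist":0}

```text
time: 12.7
ee_pos: [0.4568, -0.2472, 0.3217]
tcp_rot: [180.0, -0.0, 9.2]
wrist_force: [0.7, -0.8, -0.5]
opening: 0.0855
grasp_force: 0.0
```

```bash
python3 -c "
from h import *
go(.487,.229,.32)
im,d=snap('side'); cv2.imwrite('pics/s2.png',cv2.resize(im[80:260,240:480],None,fx=2,fy=2)[...,::-1])
im,S=cloud('side');Q=S.reshape(-1,3)
for lo,hi in((.135,.16),(.19,.216),(.21,.26)):
    q=Q[(np.hypot(Q[:,0]-.457,Q[:,1]+.245)<.04)&(Q[:,2]>lo)&(Q[:,2]<hi)];print(lo,len(q),q.mean(0),(q[:,0].min()+q[:,0].max())/2,q.max(0))
"
```

```text
t 12.70 pos [ 0.4568 -0.2472  0.3217] rot [ 1.7997e+02 -3.0000e-02  9.2100e+00] shift [ 106.1 -465.2    1.7]
0.135 52 [ 0.45824782 -0.24038443  0.14783449] 0.4585118749815734 [ 0.4672845  -0.2354156   0.15965794]
0.19 62 [ 0.45796849 -0.24075817  0.20352711] 0.45840406076970364 [ 0.4670504  -0.23594324  0.21588866]
0.21 34 [ 0.45833484 -0.24256439  0.21659072] 0.4584328723764766 [ 0.46650838 -0.23484378  0.22054332]
```

View pics/s2.png

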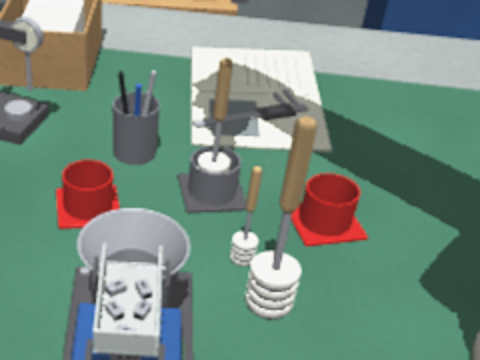

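The brush stands in the grey cup, handle top at crop (225,65). Next is the tray handle, with jaws pre-set to about 26 mm.

Call:
apply_moves:
  motion:
    - {"jaw":0.5,"xyz":[6,-26,0],"twist":0}
    - {"jaw":0,"xyz":[16,-70,0],"twist":0}
    - {"jaw":-0.39,"xyz":[26,-114,0],"twist":0}
    - {"jaw":-0.39,"xyz":[36,-158,0],"twist":0}
    - {"jaw":-0.39,"xyz":[46,-202,0],"twist":0}

```text
time: 13.38
ee_pos: [0.4697, -0.039, 0.3202]
tcp_rot: [180.0, -0.0, 9.2]
wrist_force: [0.2, -0.3, 0.6]
opening: 0.0259
grasp_force: 0.0
```

Call:
apply_moves:
  motion:
    - {"jaw":-0.39,"xyz":[10,-44,0],"twist":0}
    - {"jaw":-0.39,"xyz":[20,-88,0],"twist":0}
    - {"jaw":-0.39,"xyz":[30,-132,0],"twist":0}
    - {"jaw":-0.39,"xyz":[40,-176,0],"twist":0}
    - {"jaw":-0.39,"xyz":[48,-211,0],"twist":0}

```text
time: 14.0
ee_pos: [0.495, 0.1247, 0.3201]
tcp_rot: [-177.9, 0.1, 13.1]
wrist_force: [1.1, -0.3, 0.2]
opening: 0.026
grasp_force: 0.0
```

Call:
apply_moves:
  motion:
    - {"jaw":-0.39,"xyz":[6,-26,0],"twist":0}
    - {"jaw":-0.39,"xyz":[12,-52,0],"twist":0}
    - {"jaw":-0.39,"xyz":[12,-52,0],"twist":0}
    - {"jaw":-0.39,"xyz":[12,-52,0],"twist":0}

```text
time: 14.5
ee_pos: [0.5014, 0.1514, 0.3222]
tcp_rot: [-176.9, 0.1, 15.3]
wrist_force: [0.1, -0.3, -0.4]
opening: 0.0257
grasp_force: 0.0
```

```bash
python3 -c "
from h import *
go(.487,.229,.152)
im,d=snap('side'); cv2.imwrite('pics/s3.png',cv2.resize(im[140:320,200:440],None,fx=2,fy=2)[...,::-1])
"
```

```text
t 14.50 pos [0.5014 0.1514 0.3222] rot [-1.7687e+02  9.0000e-02  1.5260e+01] shift [  6.5 -78.6 170.2]
```

View pics/s3.png

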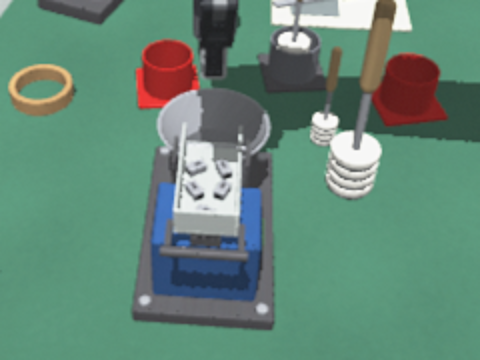

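The tool is short of the handle (gripper at crop (213,35)) and its yaw has drifted, so a joint limit is likely.

```bash
python3 -c "
from h import *
print(np.round(sensors.get_obs()['q'],1))"
```

```text
[ 15.2   3.8  17.1 103.4   3.1 179.9]
```

Joint 6 is at its 180° limit, so I'll turn the gripper half a turn the other way, which is the same grasp.

Call:
apply_moves:
  motion:
    - {"jaw":-0.39,"xyz":[0,0,0],"twist":-0.16}
    - {"jaw":-0.39,"xyz":[0,0,0],"twist":-0.32}
    - {"jaw":-0.39,"xyz":[0,0,0],"twist":-0.48}
    - {"jaw":-0.39,"xyz":[0,0,0],"twist":-0.64}
    - {"jaw":-0.39,"xyz":[0,0,0],"twist":-0.8}

```text
time: 15.18
ee_pos: [0.5013, 0.1513, 0.3223]
tcp_rot: [-177.8, -2.2, 61.3]
wrist_force: [0.4, 0.4, 0.1]
opening: 0.0257
grasp_force: 0.0
```

```bash
python3 -c "
from h import *
print(np.round(sensors.get_obs()['q'],1))
go(.487,.229,.32)"
```

```text
[ 15.2   3.8  17.1 103.4   3.1 133.8]
t 15.18 pos [0.5013 0.1513 0.3223] rot [-177.78   -2.21   61.34] shift [ 61.4 -49.8   2.3]
```

Call:
apply_moves:
  motion:
    - {"jaw":-0.39,"xyz":[0,0,0],"twist":-0.16}
    - {"jaw":-0.39,"xyz":[0,0,0],"twist":-0.32}
    - {"jaw":-0.39,"xyz":[0,0,0],"twist":-0.48}
    - {"jaw":-0.39,"xyz":[0,0,0],"twist":-0.64}
    - {"jaw":-0.39,"xyz":[0,0,0],"twist":-0.8}

```text
time: 15.8
ee_pos: [0.5013, 0.1513, 0.3223]
tcp_rot: [180.0, -3.1, 107.2]
wrist_force: [0.1, 0.0, -1.0]
opening: 0.0261
grasp_force: 0.0
```

Call:
apply_moves:
  motion:
    - {"jaw":-0.39,"xyz":[0,0,0],"twist":-0.16}
    - {"jaw":-0.39,"xyz":[0,0,0],"twist":-0.32}
    - {"jaw":-0.39,"xyz":[0,0,0],"twist":-0.48}
    - {"jaw":-0.39,"xyz":[0,0,0],"twist":-0.64}
    - {"jaw":-0.39,"xyz":[0,0,0],"twist":-0.8}

```text
time: 16.42
ee_pos: [0.5013, 0.1513, 0.3223]
tcp_rot: [177.7, -2.2, 153.1]
wrist_force: [-0.0, 0.8, 0.7]
opening: 0.0261
grasp_force: 0.0
```

Call:
apply_moves:
  motion:
    - {"jaw":-0.39,"xyz":[0,0,0],"twist":-0.16}
    - {"jaw":-0.39,"xyz":[0,0,0],"twist":-0.32}
    - {"jaw":-0.39,"xyz":[0,0,0],"twist":-0.48}
    - {"jaw":-0.39,"xyz":[0,0,0],"twist":-0.63}
    - {"jaw":-0.39,"xyz":[0,0,0],"twist":-0.63}

```text
time: 17.05
ee_pos: [0.5013, 0.1514, 0.3223]
tcp_rot: [176.9, -0.4, -171.2]
wrist_force: [1.4, -0.6, -0.1]
opening: 0.0256
grasp_force: 0.0
```

```bash
cat >> h.py <<'E'
from scipy.spatial.transform import Rotation as Ro
def go2(*ts):
    o=sensors.get_obs(); p=np.array(o['ee_pos']); R=Ro.from_euler('xyz',o['tcp_rot'],degrees=True).as_matrix()
    print('t %.2f'%o['time'],np.round(p,4),np.round(o['tcp_rot'],2),'q',np.round(o['q'],1)); print(np.round(R,3))
    for t in ts: print(t,'->',np.round(1000*R.T@(np.array(t)-p),1))
E
python3 -c "
from h import *
go2((.487,.229,.322),(.487,.229,.152))"
```

```text
t 17.05 [0.5013 0.1514 0.3223] [ 176.89   -0.42 -171.19] q [ 15.2   3.8  17.1 103.4   3.1   6.4]
[[-0.988 -0.153 -0.016]
 [-0.153  0.987  0.052]
 [ 0.007  0.054 -0.999]]
(0.487, 0.229, 0.322) -> [ 2.2 78.8  4.6]
(0.487, 0.229, 0.152) -> [  1.   69.6 174.3]
```

Call:
apply_moves:
  motion:
    - {"jaw":-0.39,"xyz":[1,40,2],"twist":0}
    - {"jaw":-0.39,"xyz":[2,79,5],"twist":0}
    - {"jaw":-0.39,"xyz":[2,79,5],"twist":0}
    - {"jaw":-0.39,"xyz":[2,77,45],"twist":0}
    - {"jaw":-0.39,"xyz":[2,75,80],"twist":0}

```text
time: 17.68
ee_pos: [0.4867, 0.229, 0.2454]
tcp_rot: [176.9, -0.4, -171.3]
wrist_force: [0.5, -0.5, 0.3]
opening: 0.0259
grasp_force: 0.0
```

Call:
apply_moves:
  motion:
    - {"jaw":-0.39,"xyz":[0,-1,25],"twist":0}
    - {"jaw":-0.39,"xyz":[0,-1,30],"twist":0}
    - {"jaw":-0.39,"xyz":[0,-1,30],"twist":0}

```text
time: 18.05
ee_pos: [0.4865, 0.2298, 0.217]
tcp_rot: [176.9, -0.4, -171.2]
wrist_force: [-0.2, -0.0, -0.0]
opening: 0.0257
grasp_force: 0.0
```

```bash
python3 -c "
from h import *
go2((.487,.229,.152))
im,d=snap('side'); cv2.imwrite('pics/s4.png',cv2.resize(im[140:320,200:440],None,fx=2,fy=2)[...,::-1])
"
```

```text
t 18.05 [0.4865 0.2298 0.217 ] [ 176.88   -0.41 -171.19] q [23.7  2.3  3.8 91.   3.1 15. ]
[[-0.988 -0.152 -0.015]
 [-0.153  0.987  0.053]
 [ 0.007  0.054 -0.998]]
(0.487, 0.229, 0.152) -> [-0.9 -4.5 64.9]
```

View pics/s4.png

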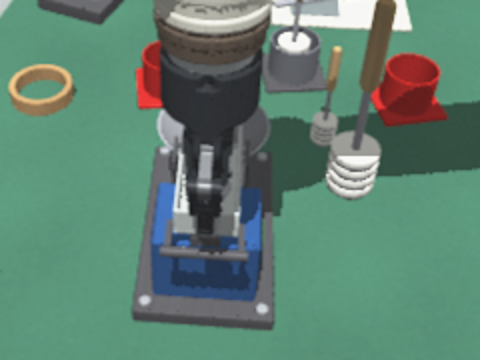

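The gripper is above the bar, fingertips at crop (205,235) and centred between the handle arms. I descend slowly.

Call:
apply_moves:
  motion:
    - {"jaw":-0.39,"xyz":[0,-2,20],"twist":0}
    - {"jaw":-0.39,"xyz":[-1,-3,40],"twist":0}
    - {"jaw":-0.39,"xyz":[-1,-4,55],"twist":0}
    - {"jaw":-0.39,"xyz":[-1,-5,65],"twist":0}
    - {"jaw":-0.39,"xyz":[-1,-5,65],"twist":0}

```text
time: 18.73
ee_pos: [0.4868, 0.2288, 0.1509]
tcp_rot: [176.9, -0.5, -171.1]
wrist_force: [0.0, -0.8, 0.4]
opening: 0.026
grasp_force: 0.0
```

Call:
apply_moves:
  motion:
    - {"jaw":-0.7,"xyz":[0,0,0],"twist":0}
    - {"jaw":-1,"xyz":[0,0,0],"twist":0}
    - {"jaw":-1,"xyz":[0,0,0],"twist":0}
    - {"jaw":-1,"xyz":[0,0,0],"twist":0}
  grip_force: 20

```text
time: 19.23
ee_pos: [0.4873, 0.2289, 0.1519]
tcp_rot: [176.9, -0.4, -171.1]
wrist_force: [0.2, -1.9, 5.7]
opening: 0.0089
grasp_force: 19.9
```

```bash
python3 - <<'E'
from h import *
go2()
# arc of the handle about hinge, from measured start
o=sensors.get_obs(); p=np.array(o['ee_pos']); R=Ro.from_euler('xyz',o['tcp_rot'],degrees=True).as_matrix()
a=np.radians(9.2); fy=np.array([-np.sin(a),np.cos(a),0])
r=np.hypot(.156,.014); f=np.arctan2(.014,.156)
for th in np.arange(0,1.33,.065):
    d=fy*r*(np.cos(f+th)-np.cos(f)); d[2]=r*(np.sin(f+th)-np.sin(f))
    print('%.3f'%th,np.round(1000*R.T@d,1))
E
```

```text
t 19.23 [0.4873 0.2289 0.1519] [ 176.88   -0.37 -171.1 ] q [23.6  2.1 -3.7 83.8  3.1 14.7]
[[-0.988 -0.154 -0.015]
 [-0.155  0.987  0.053]
 [ 0.006  0.054 -0.998]]
0.000 [0. 0. 0.]
0.065 [  0.1  -0.7 -10.2]
0.130 [  0.1  -2.  -20.2]
0.195 [  0.2  -4.  -30.2]
0.260 [  0.2  -6.7 -40.1]
0.325 [  0.2  -9.9 -49.7]
0.390 [  0.3 -13.8 -59.1]
0.455 [  0.3 -18.3 -68.2]
0.520 [  0.3 -23.4 -77.1]
0.585 [  0.4 -29.1 -85.5]
0.650 [  0.4 -35.2 -93.6]
0.715 [   0.4  -41.9 -101.3]
0.780 [   0.4  -49.1 -108.5]
0.845 [   0.4  -56.7 -115.2]
0.910 [   0.4  -64.8 -121.5]
0.975 [   0.4  -73.2 -127.2]
1.040 [   0.3  -82.  -132.3]
1.105 [   0.3  -91.1 -136.8]
1.170 [   0.3 -100.5 -140.8]
1.235 [   0.3 -110.1 -144.1]
1.300 [   0.2 -119.9 -146.8]
```

Call:
apply_moves:
  motion:
    - {"jaw":-1,"xyz":[0,-0.7,-10.2],"twist":0}
    - {"jaw":-1,"xyz":[0,-2,-20.2],"twist":0}
    - {"jaw":-1,"xyz":[0,-4,-30.2],"twist":0}
    - {"jaw":-1,"xyz":[0,-6.7,-40],"twist":0}
    - {"jaw":-1,"xyz":[0,-10,-49.7],"twist":0}

```text
time: 19.85
ee_pos: [0.4892, 0.2168, 0.2012]
tcp_rot: [176.8, -0.4, -171.1]
wrist_force: [0.4, 5.6, 0.6]
opening: 0.0097
grasp_force: 19.5
```

Call:
apply_moves:
  motion:
    - {"jaw":-1,"xyz":[0,-4,-9.4],"twist":0}
    - {"jaw":-1,"xyz":[0,-8.4,-18.5],"twist":0}
    - {"jaw":-1,"xyz":[0,-13.5,-27.4],"twist":0}
    - {"jaw":-1,"xyz":[0,-19.2,-35.8],"twist":0}
    - {"jaw":-1,"xyz":[0,-25.3,-43.9],"twist":0}

```text
time: 20.48
ee_pos: [0.4935, 0.1903, 0.2446]
tcp_rot: [176.7, -0.4, -171.0]
wrist_force: [-2.2, 11.2, 6.4]
opening: 0.0089
grasp_force: 19.7
```

```bash
python3 - <<'E'
from h import *
go2((.487+.0352*.16,.2289-.0352*.987-.005,.2454))
im,d=snap('side'); cv2.imwrite('pics/s5.png',cv2.resize(im[140:320,200:440],None,fx=2,fy=2)[...,::-1])
E
```

```text
t 20.48 [0.4935 0.1903 0.2446] [ 176.67   -0.36 -171.02] q [19.4  1.7  6.2 94.2  3.3 10.4]
[[-0.988 -0.155 -0.015]
 [-0.156  0.986  0.056]
 [ 0.006  0.058 -0.998]]
(0.492632, 0.18915759999999998, 0.2454) -> [ 1.1 -1.  -0.8]
```

View pics/s5.png

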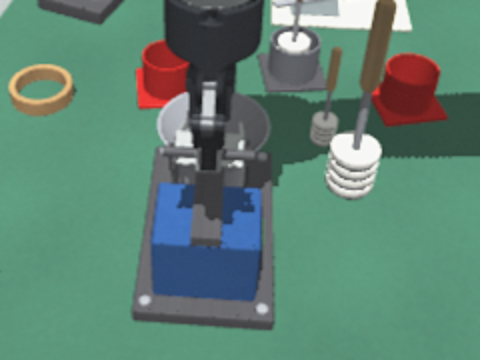

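The tray is up about 0.65 rad, bar held at crop (210,155), with small forces. I keep lifting.

Call:
apply_moves:
  motion:
    - {"jaw":-1,"xyz":[0,-6.7,-7.7],"twist":0}
    - {"jaw":-1,"xyz":[0,-13.9,-14.9],"twist":0}
    - {"jaw":-1,"xyz":[0,-21.5,-21.6],"twist":0}
    - {"jaw":-1,"xyz":[0,-29.6,-27.9],"twist":0}
    - {"jaw":-1,"xyz":[0,-38,-33.6],"twist":0}

```text
time: 21.15
ee_pos: [0.5, 0.1508, 0.277]
tcp_rot: [176.7, -0.3, -171.0]
wrist_force: [-3.9, 8.7, 12.0]
opening: 0.0092
grasp_force: 20.5
```

Call:
apply_moves:
  motion:
    - {"jaw":-1,"xyz":[0,-8.8,-5.1],"twist":0}
    - {"jaw":-1,"xyz":[0,-17.9,-9.6],"twist":0}
    - {"jaw":-1,"xyz":[0,-27.3,-13.6],"twist":0}
    - {"jaw":-1,"xyz":[0,-36.9,-17],"twist":0}
    - {"jaw":-1,"xyz":[0,-42,-18.5],"twist":0}

```text
time: 21.78
ee_pos: [0.507, 0.1072, 0.2924]
tcp_rot: [176.8, -0.3, -171.1]
wrist_force: [-0.2, 3.1, 8.5]
opening: 0.0088
grasp_force: 20.8
```

Call:
apply_moves:
  motion:
    - {"jaw":-1,"xyz":[0,0,0],"twist":0}
    - {"jaw":-1,"xyz":[0,0,0],"twist":0}
    - {"jaw":-1,"xyz":[0,0,0],"twist":0}
    - {"jaw":-1,"xyz":[0,0,0],"twist":0}
    - {"jaw":-1,"xyz":[0,0,0],"twist":0}

```text
time: 22.4
ee_pos: [0.5069, 0.1074, 0.2923]
tcp_rot: [176.9, -0.3, -171.1]
wrist_force: [-0.4, 2.3, 8.8]
opening: 0.0089
grasp_force: 20.9
```

```bash
python3 - <<'E'
from h import *
go2((.4868+.1149*.16,.2289-.1149*.987-.005,.299))
im,d=snap('side'); im2,d=snap('top'); cv2.imwrite('pics/s6.png',np.hstack([cv2.resize(i,(400,400)) for i in(im[140:320,220:400],im2[140:300,200:360])])[...,::-1])
E
```

```text
t 22.40 [0.5069 0.1074 0.2923] [ 176.86   -0.31 -171.09] q [ 10.3   2.   11.8 100.1   3.1   1.4]
[[-0.988 -0.154 -0.014]
 [-0.155  0.987  0.053]
 [ 0.005  0.055 -0.998]]
(0.505184, 0.11049369999999999, 0.299) -> [ 1.3  3.7 -6.5]
```

View pics/s6.png

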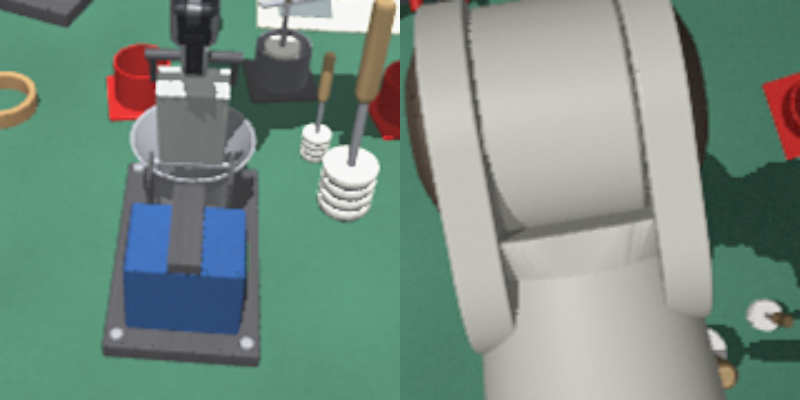

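The tray stands near-upright at about 1.28 rad, bar at side crop (190,55). I lower it along the same arc.

Call:
apply_moves:
  motion:
    - {"jaw":-1,"xyz":[0,0,0],"twist":0}
    - {"jaw":-1,"xyz":[0,5,1.5],"twist":0}
    - {"jaw":-1,"xyz":[0,14.7,4.9],"twist":0}
    - {"jaw":-1,"xyz":[0,24,8.9],"twist":0}
    - {"jaw":-1,"xyz":[0,33.2,13.4],"twist":0}

```text
time: 23.12
ee_pos: [0.5015, 0.1409, 0.28]
tcp_rot: [176.9, -0.4, -171.1]
wrist_force: [0.4, 0.8, 3.7]
opening: 0.0089
grasp_force: 20.8
```

Call:
apply_moves:
  motion:
    - {"jaw":-1,"xyz":[0,8.8,5.1],"twist":0}
    - {"jaw":-1,"xyz":[0,17.2,10.8],"twist":0}
    - {"jaw":-1,"xyz":[0,25.3,17.1],"twist":0}
    - {"jaw":-1,"xyz":[0,32.9,23.8],"twist":0}
    - {"jaw":-1,"xyz":[0,40.1,31],"twist":0}

```text
time: 23.75
ee_pos: [0.4949, 0.1825, 0.2493]
tcp_rot: [176.9, -0.5, -171.1]
wrist_force: [-1.7, 0.0, 0.4]
opening: 0.009
grasp_force: 21.3
```

Call:
apply_moves:
  motion:
    - {"jaw":-1,"xyz":[0,6.7,7.7],"twist":0}
    - {"jaw":-1,"xyz":[0,12.8,15.8],"twist":0}
    - {"jaw":-1,"xyz":[0,18.5,24.2],"twist":0}
    - {"jaw":-1,"xyz":[0,23.6,33.1],"twist":0}
    - {"jaw":-1,"xyz":[0,28,42.2],"twist":0}

```text
time: 24.38
ee_pos: [0.4901, 0.2122, 0.2087]
tcp_rot: [176.9, -0.4, -171.1]
wrist_force: [0.2, -0.9, -0.0]
opening: 0.0093
grasp_force: 21.2
```

```bash
python3 - <<'E'
from h import *
go2((.4873,.2289,.1519))
E
```

```text
t 24.38 [0.4901 0.2122 0.2087] [ 176.89   -0.44 -171.1 ] q [21.8  1.8  2.3 90.2  3.1 13. ]
[[-0.988 -0.154 -0.016]
 [-0.155  0.987  0.052]
 [ 0.008  0.054 -0.999]]
(0.4873, 0.2289, 0.1519) -> [-0.3 13.8 57.6]
```

Call:
apply_moves:
  motion:
    - {"jaw":-1,"xyz":[0,3.9,9.4],"twist":0}
    - {"jaw":-1,"xyz":[0,7.1,19],"twist":0}
    - {"jaw":-1,"xyz":[0,9.8,28.9],"twist":0}
    - {"jaw":-1,"xyz":[0,11.8,38.9],"twist":0}
    - {"jaw":-1,"xyz":[0,13.1,48.9],"twist":0}

```text
time: 25.0
ee_pos: [0.4875, 0.2277, 0.1607]
tcp_rot: [176.9, -0.4, -171.1]
wrist_force: [1.9, -0.4, -0.5]
opening: 0.0089
grasp_force: 21.4
```

Call:
apply_moves:
  motion:
    - {"jaw":-1,"xyz":[0,0.6,4.5],"twist":0}
    - {"jaw":-1,"xyz":[0,0.8,9],"twist":0}
    - {"jaw":-1,"xyz":[0,0.8,9],"twist":0}

```text
time: 25.38
ee_pos: [0.4872, 0.2287, 0.1522]
tcp_rot: [176.9, -0.4, -171.1]
wrist_force: [3.1, 0.7, 0.3]
opening: 0.0092
grasp_force: 21.3
```

Release to about 26 mm, rise, and check.

Call:
apply_moves:
  motion:
    - {"jaw":-0.6,"xyz":[0,0,0],"twist":0}
    - {"jaw":-0.39,"xyz":[0,0,0],"twist":0}
    - {"jaw":-0.39,"xyz":[0,0,0],"twist":0}
    - {"jaw":-0.39,"xyz":[0,0,-10],"twist":0}
    - {"jaw":-0.39,"xyz":[0,0,-25],"twist":0}

```text
time: 26.0
ee_pos: [0.4873, 0.2273, 0.1781]
tcp_rot: [176.9, -0.5, -171.1]
wrist_force: [0.4, 0.6, 0.1]
opening: 0.0261
grasp_force: 0.0
```

Call:
apply_moves:
  motion:
    - {"jaw":-0.39,"xyz":[0,5,-35],"twist":0}
    - {"jaw":-0.39,"xyz":[0,10,-70],"twist":0}
    - {"jaw":-0.39,"xyz":[10,45,-90],"twist":0}
    - {"jaw":-0.39,"xyz":[25,85,-90],"twist":0}
    - {"jaw":-0.39,"xyz":[40,125,-90],"twist":0}

```text
time: 26.62
ee_pos: [0.4296, 0.3408, 0.276]
tcp_rot: [176.8, -0.3, -171.1]
wrist_force: [0.3, 1.3, 0.4]
opening: 0.026
grasp_force: 0.0
```

```bash
python3 - <<'E'
from h import *
go2()
im,d=snap('side'); im2,d=snap('top'); cv2.imwrite('pics/s7.png',np.hstack([cv2.resize(i,(400,400)) for i in(im[130:310,220:400],im2[155:275,205:325])])[...,::-1])
for n in('top','side'):
    i,W=cloud(n);Q=W.reshape(-1,3)
    t=Q[(np.hypot(Q[:,0]-.487,Q[:,1]-.232)<.05)&(Q[:,1]>.223)&(Q[:,2]>.13)&(Q[:,2]<.2)]; print(n,'bar z',np.percentile(t[:,2],[5,50,95]) if len(t) else None)
    q=Q[(np.hypot(Q[:,0]-.4572,Q[:,1]+.2467)<.03)&(Q[:,2]>.19)]; print('brush top',len(q),q.mean(0),q.max(0))
E
```

```text
t 26.62 [0.4296 0.3408 0.276 ] [ 176.83   -0.34 -171.13] q [37.   4.2 12.4 96.9  3.  28.1]
[[-0.988 -0.154 -0.014]
 [-0.154  0.987  0.054]
 [ 0.006  0.055 -0.998]]
top bar z [0.15142281 0.15411451 0.15660842]
brush top 78 [ 0.45731244 -0.24437892  0.21279298] [ 0.46599279 -0.23836046  0.22316006]
side bar z [0.14867929 0.15341646 0.15628038]<stdin>:7: RuntimeWarning: Mean of empty slice.
  ret = um.true_divide(
Traceback (most recent call last):
ValueError: zero-size array to reduction operation maximum which has no identity
```

View pics/s7.png

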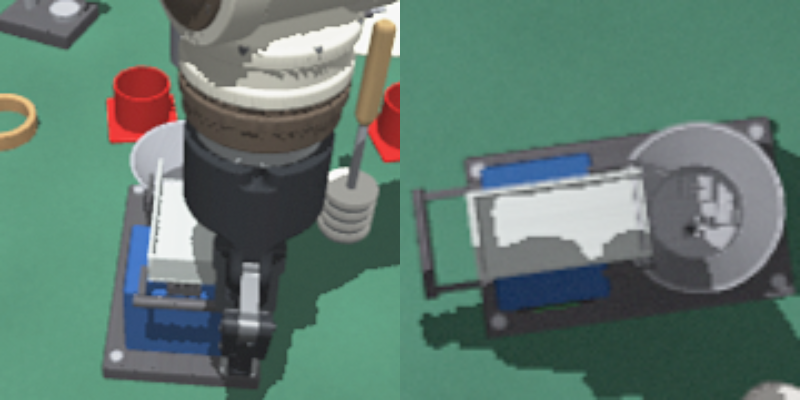

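The tray is empty and level, and shells lie in the well at right crop (710,210). One quick numeric check follows for shells left in the tray, on the flare or beside the hopper, before handing in.

```bash
python3 - <<'E'
from h import *
i,W=cloud('top');Q=W.reshape(-1,3);a=np.radians(9.2)
L=np.c_[(Q[:,0]-.519)*np.cos(a)+(Q[:,1]-.0305)*np.sin(a),-(Q[:,0]-.519)*np.sin(a)+(Q[:,1]-.0305)*np.cos(a),Q[:,2]]
t=L[(abs(L[:,0])<.025)&(L[:,1]>.06)&(L[:,1]<.155)];print('tray floor z',np.percentile(t[:,2],[1,50,99,100]))
r=np.hypot(L[:,0],L[:,1])
f=L[(r>.036)&(r<.056)&(L[:,1]<.03)]; rr=np.hypot(f[:,0],f[:,1]); ex=f[:,2]-(.088+(rr-.036)*42/24); print('flare excess',np.percentile(ex,[1,50,99]))
w=L[r<.034];print('well n',len(w),np.histogram(w[:,2],[0,.02,.03,.04,.05,.06,.07,.09,.13,.2]))
E
```

```text
tray floor z [0.13378641 0.13842322 0.14246651 0.14417349]
flare excess [-0.0584666   0.00043089  0.00554765]
well n 482 (array([  1, 341,  98,  42,   0,   0,   0,   0,   0]), array([0.  , 0.02, 0.03, 0.04, 0.05, 0.06, 0.07, 0.09, 0.13, 0.2 ]))
```

The tray is clear and nothing sits on the flare. The raised area in the well is 29 %, matching five shells, so I'm handing in.

```bash
python3 -c "
from workcell import bot
print(bot.job_done())"
```

```text
the job is handed in; nothing more can be done
None
```

I handed the job in at about 27 s of the 72 s allowed; the hand-in returned no verdict. I brushed the hopper three times and stood the brush back upright in its grey holder. I then tipped the tray and let it down level; it is empty, and the depth image of the well fits five shells there.

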